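# Change over the calibrated leak at the leak-test bench

### The arm

A 7-joint arm with a two-finger parallel gripper is mounted at the origin on the work surface. World frame = base frame: x ahead of the robot, y to its left, z up, the work surface at z = 0. Lengths are in mm, angles in rad, forces in N, time in s.
With the tool pointing down it reaches from about 425 to 1025 mm from the base axis. Payload 9.4 kg.
Tool frame: the origin (TCP) lies at the very end of the fingers, on their centre line; the grasp point (between the pads) lies 19 mm behind it (r.grip_point_offset is the z of the grasp point in the tool frame, in mm); z points along the fingers, y is the line along which they close (so a half turn about z gives the same grasp; the last joint's range is limited). The gripper opens to 85 mm and grips with 20 to 120 N. Pads are 22 mm wide; open, the fingers measure 114 mm over their backs; the gripper's body (76 mm by 85 mm) begins 54 mm behind the grasp point. The pads swing forward as they close: fully open they stand 13 mm farther back than shut.
Start: joints at [-1.227, 0.599, -0.003, 1.599, 0.002, 0.943, -0.08], TCP at [296.16, 661.75, 231.275] pointing down, gripper open.
Joint ranges: [-2.57, 2.57], [-0.35, 1.97], [-1.29, 1.29], [0.11, 2.56], [-1.05, 4.19], [0.11, 1.86], [-2.63, 2.63]. Speed limits (rad/s): [2.22, 2.22, 3.01, 3.01, 3.14, 3.14, 3.14].

### API

Orientations are given as a unit quaternion [w, x, y, z].
In Python, from bench import observe, vision, r gives the robot as it stands.
- The arm moves only by the shell command python3 -m handwheel 'ROWS' [FORCE]. ROWS is JSON, a list that holds one entry, the list of rows, each a list of 7 numbers: the closure, from 0 (fully open) to 1 (shut), then the shift along the tool's x, y, z in mm, then the turn, a rotation vector about the tool's x, y, z in rad. A call has 1 to 8 rows; each row shifts and turns the commanded pose from where the row before left it, along the tool's axes as they then stand; what a row does not reach is not made up. A row lasts 1/10 s, in which the tool goes at most 50 mm and 8.59 degrees, less where a joint would pass 70% of its speed; a pose out of reach is approached as far as the arm can. A call with a gripper value outside its range is refused whole. The fingers move at their own pace and stop on an object; FORCE is the grip in N (left out, the last holds). Time passes only in rows, so rows that do not move let the fingers close. It gives the time, the measured TCP pose, the force, the opening and the grip force at its end, in the units of the state.
- observe(): the state, without advancing time (a new reading comes with each control period).
- vision.grab_frame(name): name is "side" or "top" or "wrist"; returns (picture, depth): 384x512x3 uint8, red, green, blue; 384x512 float32, mm along the optical axis (not along the pixel's ray), 0 where there is no reading.
- vision.camera_model(name): a dict with "fovy" (degrees; the focal length in pixels is half the picture's height over the tangent of half this angle, whatever the lens; pixels are square), "cx", "cy" (the principal point, pixels), "origin" and "rotation" of the camera in the world; the wrist camera has in their place "hand_eye" (4x4, takes a point from camera to tool coordinates, whose origin is the TCP and whose axes are the flange's). Camera axes: x right, y down, z forward; pixel columns grow to the right and rows downward; lengths in mm; the calibration is good to about 2 mm. A picture is of the moment at which its call begins: read the wrist's pose just before it. camera_model takes no time and is no camera call.
- r.hand_in(): hands the job in; it is judged then, once.
The state is a dict: "t": time; "joints": joint angles; "joint_velocities": joint speeds; "joint_efforts": joint torques, N m; "tcp_pos": TCP position; "tool_rot": TCP orientation; "ft_force": force on the tool from outside, world axes, zero at the start; "moment": the same for the moment, N m; "grip_width": opening from 0.0 (shut) to 1.0 (fully open); "gripper_force": force on a finger pad.
Only numpy, scipy, OpenCV 4.12 (cv2) and the standard library are available. Lean on these libraries where they do the work, as an engineer would, in place of code of your own. Each camera call takes 0.05 s, during which the arm holds its last target. There are 200 camera calls.

### The job

Move the calibrated leak (the cartridge with the red band) from the parking coupling in the black block to the test coupling with the blue collar on the fixture: push the orange release collar right down, draw the cartridge straight out while it is down, and push the cartridge into the test coupling until it clicks fully home. Then take the fingers off its collar so that it can spring up, give the cartridge a short, light upward tug to prove that it is locked, and let go of it. Use hand force only, at most 25 N on the couplings, and leave everything else on the bench where it is.

Things in the scene. Friction and masses are not known exactly. Their poses are not given: they have to be found in the camera images.
- leak: The calibrated leak: a slim rigid cartridge with a RED band and cap, 76 mm long, 80 to 160 g, upright in the parking coupling at the start. Origin: tip of its nose; z up along its axis. From there up: brass nose cone 5 to 12 mm across (0-8 mm), 12 mm head (8-11), groove 6 mm across (11-18), 12 mm stem (18-30), barrel (30-76). Round: take it at any yaw.
- leak_barrel (a point): A point on the cartridge's axis 48 mm above its nose, in the smooth aluminium barrel: 18 mm diameter, 30 to 76 mm above the nose, the part to grip. Plugged in, the barrel's underside is 1 mm above the collar, and the collar projects 8 mm beyond the barrel all round, so fingertips either side of the barrel can push the collar down and then close on the barrel.
- park: PARKING coupling: round steel push-in coupling, axis vertical, in the black block. Origin: centre of its underside. It sits in a soft rubber bush and gives under load: down by up to 8.5 mm under a push (then hard), up by up to 3 mm under a pull; so a collar is not fully down just because the fingers have moved by its travel. Built for hand force, 25 N at most.
- park_collar_top (a point): Centre of the top of the ORANGE release collar, a ring 34 mm across with a 13.4 mm hole; 29 mm above the port point when up. Travel 5 mm, sprung: moves from 3.5 N, is right down at 10.5 N. Down, it opens four claws that hold the cartridge by the head; they let go in the lower half of its travel. A cartridge raised 4 mm with the claws open is free; they then drag on its head with 3 to 7 N.
- park_port (a point): Port point of the parking coupling, on its axis: where the cartridge's nose stands when fully home; 50 mm above the bench. It moves with the coupling when the rubber gives. z up.
- test: TEST coupling on the aluminium port block of the fixture, empty at the start; same sizes, springs and rubber bush as the parking coupling. Pushing a cartridge in takes 5 to 10 N while its cone spreads the claws (the collar dips), less while the head slides through; then the claws snap in, the nose meets a hard seat and only the rubber still gives. 15 N of push is plenty; 25 N at most.
- test_collar_top (a point): Centre of the top of the BLUE collar of the test coupling, like the orange one: ring 34 mm across, 13.4 mm mouth, 29 mm above the port point when up. It dips while a cartridge is pushed in and springs up when the claws have caught. Fingers that still hold the collar down keep the claws open: then the cartridge is not locked and pulls out again.
- test_port (a point): Port point of the test coupling, on its axis: where the cartridge's nose stands when fully home; 68 mm above the bench. It moves with the coupling when the rubber gives. z up.
- test_jaws: The four claws hidden inside the test coupling, their undersides 13 mm above the port point. A cartridge that is fully home does not touch them; tugged upwards it rises 1.8 mm in the coupling and then hangs on them.
- park_block: Black parking block, 64 x 140 x 40 mm, fixed to the bench. Origin: centre of its underside; the parking coupling stands 35 mm along its own +y, the hole with the green cartridge 35 mm along its -y.
- fixture: Leak-test fixture, fixed to the bench: dark plate 120 x 160 x 12 mm with an aluminium port block (54 x 54 mm, top at 58 mm) 45 mm along its own +y that carries the test coupling, and a grey valve body clamped at its -y end, 52 mm high. Origin: centre of its underside.
- dummy: A second cartridge of the same shape and size as the calibrated leak but with a GREEN band and cap (the zero-leak master). It stands loose in a plain hole of the black parking block, 70 mm from the parking coupling, its nose on the bottom of the hole, its top 86 mm above the bench. Bystander: leave it alone. Origin: the tip of its nose, z up.
- tray_a: Light-blue open tray of steel screws, 85 x 62 x 26 mm. Bystander, fixed to the bench. Origin: centre of its underside.
- tray_b: Light-blue open tray of brass inserts, 85 x 62 x 26 mm. Bystander, fixed to the bench. Origin: centre of its underside.
- driver: Screwdriver with a red handle, about 190 mm long, lying on the mat. Bystander. Its own x axis runs along it.
- vblock: Black machined holding block with two upright jaws, 50 x 70 x 48 mm. Bystander, fixed to the bench. Origin: centre of its underside.
- tool_tray: Dark foam tool tray with red-handled pliers let into it, 170 x 75 x 18 mm, fixed to the bench. Bystander. Origin: centre of its underside.
- valve_nest: Black nest plate, 100 x 80 mm, with a grey valve body waiting in it, 52 mm high in all, fixed to the bench. Bystander. Origin: centre of its underside.
There are look-alikes about, which are no part of the job. Leave any pink or turquoise look-alike of the park_block alone.

How it is judged (in metres and radians):
On the way, in this order (a step that is already met when the one before it is completed fails the run):
1. the red-banded cartridge is drawn out of the parking coupling (z of leak in the frame of park_port above 0.035 m), for 0.1 s.
2. the cartridge is pushed fully home in the test coupling (z of leak in the frame of test_port between -0.002 and 0.0015 m and horizontal distance between leak and test_port below 0.003 m and angle between the z axis of leak and the z axis of test_port, either way round below 0.15 rad), for 0.1 s.
3. with the blue collar up, it is tugged upwards and hangs on the claws of the test coupling (more than 2.5 N) (contact force between leak and test_jaws above 2.5 N and z of test_collar_top in the frame of test_port above 0.0275 m and z of leak in the frame of test_port between -0.002 and 0.003 m and horizontal distance between leak and test_port below 0.003 m and angle between the z axis of leak and the z axis of test_port, either way round below 0.15 rad), for 0.1 s.
At the end, for the whole second after the job is handed in: the red-banded cartridge stands locked in the test coupling: its nose within 3 mm of the port point in height (it cannot rest so deep without being locked) and within 3 mm sideways, upright within 0.15 rad, released and at rest (z of leak in the frame of test_port between -0.002 and 0.003 m and horizontal distance between leak and test_port below 0.003 m and angle between the z axis of leak and the z axis of test_port, either way round below 0.15 rad and linear speed of each of leak, test below 0.02 m/s); the robot touches nothing.
It fails at once if the cartridge is forced against a coupling with more than 25 N (contact force between leak and park above 25 N or contact force between leak and test above 25 N).
It fails at once if the fingers press a coupling with more than 25 N (contact force between the fingers and park above 25 N or contact force between the fingers and test above 25 N).
It fails at once if the green-banded cartridge or the screwdriver is moved by more than 15 mm (distance of any of dummy, driver from where it was at the start of the episode above 0.015 m).
It also fails if it takes over 58 s, if anything falls off the work surface, if the arm or the gripper's body presses on something with over 40 N, if the wrist force passes 120 N, or if a joint passes its speed limit or range.

## Working session

There is one attempt and no reset: what is moved stays moved. The work goes in short steps, Python scripts to look and compute and a shell command to move; the robot and the scene stay as the last step left them, time stands still between calls to the robot, and variables do not carry over. Pictures are saved under pics/ and viewed, at most 12 in all, crops included, and the job is handed in when it is done.

```bash
ls; mkdir -p pics
python3 - <<'E'
from bench import observe, vision, r
import cv2,numpy as np
s=observe();print(s['t'],s['tcp_pos'],s['tool_rot'],s['ft_force'],r.grip_point_offset)
for n in ("top","side"):
    p,d=vision.grab_frame(n);cv2.imwrite(f'pics/{n}0.png',p[:,:,::-1]);np.save(f'pics/{n}0.npy',d)
    print(n,vision.camera_model(n))
print(vision.camera_model("wrist"))
E
```

```text
pics
0.0 [295.95492268 661.32993318 230.38548124] [-9.93498891e-05  2.08794915e-01  9.77959135e-01 -7.76785423e-04] [0.69890917 0.17124458 0.13384897] -18.700000000000003
top {'fovy': 42.109991806688726, 'cx': 248.08768143614734, 'cy': 184.89014094582444, 'origin': array([ 333.07649503,   25.73439468, 1594.51302929]), 'rotation': array([-0.03293526,  0.70995961, -0.7032065 ,  0.01931919])}
side {'fovy': 52.173007176956105, 'cx': 252.49390595657448, 'cy': 186.42992329024588, 'origin': array([-158.96718996, -922.3339094 , 1046.82940059]), 'rotation': array([-0.40470696,  0.87136341, -0.24880259,  0.12261872])}
{'fovy': 70.66845710096263, 'cx': 256.84620071224384, 'cy': 191.8344844994757, 'hand_eye': array([[ 1.41700230e-05, -9.60500111e-01, -2.78279600e-01,
         7.01618468e+01],
       [ 9.99999956e-01,  9.57250419e-05, -2.79481108e-04,
        -2.93636403e-01],
       [ 2.95079962e-04, -2.78279584e-01,  9.60500071e-01,
        -1.41982319e+02],
       [ 0.00000000e+00,  0.00000000e+00,  0.00000000e+00,
         1.00000000e+00]])}
```

View pics/top0.png

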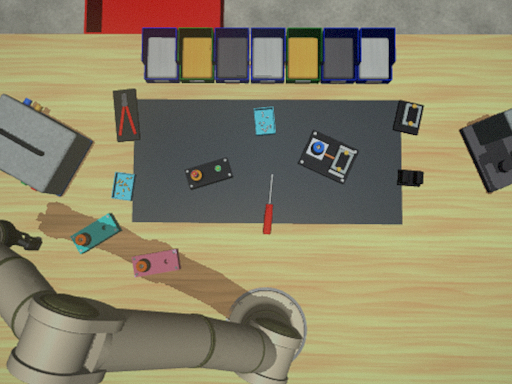

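View pics/side0.png

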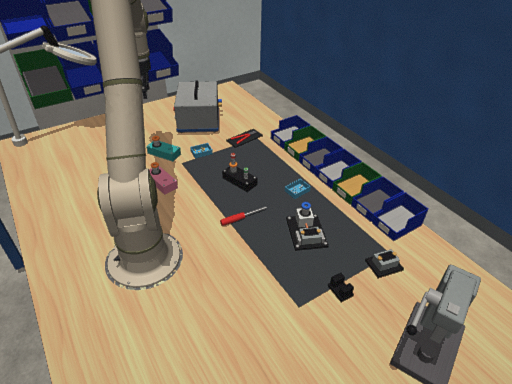

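Top view candidates: orange-collared couplings in the black block (196,175), the turquoise look-alike (82,239) and the pink look-alike (142,266). The black one is the target, with the green dummy at (218,169) and the blue test collar at (318,147). Next I measure these and check the choice in a crop.

```bash
cat > h.py <<'E'
from bench import observe, vision, r
import cv2,numpy as np
from scipy.spatial.transform import Rotation as R
def Rq(q): return R.from_quat([q[1],q[2],q[3],q[0]]).as_matrix()
def cam(n,s=None):
    m=vision.camera_model(n);f=192/np.tan(np.radians(m['fovy']/2))
    if 'hand_eye' in m:
        H=np.array(m['hand_eye']);T=Rq(s['tool_rot']);return f,m['cx'],m['cy'],T@H[:3,3]+s['tcp_pos'],T@H[:3,:3]
    return f,m['cx'],m['cy'],np.array(m['origin']),Rq(m['rotation'])
def ray(c,u,v):
    f,cx,cy,o,M=c;d=M@np.array([(u-cx)/f,(v-cy)/f,1]);return o,d
def onz(c,u,v,z):
    o,d=ray(c,u,v);return o+d*(z-o[2])/d[2]
def proj(c,P):
    f,cx,cy,o,M=c;q=M.T@(np.array(P)-o);return np.array([cx+f*q[0]/q[2],cy+f*q[1]/q[2]])
def mask(p,h0,h1,smin=110,vmin=60):
    H=cv2.cvtColor(p,cv2.COLOR_RGB2HSV);h=H[...,0]
    ok=(h>=h0)&(h<=h1) if h0<=h1 else (h>=h0)|(h<=h1)
    return (ok&(H[...,1]>=smin)&(H[...,2]>=vmin)).astype(np.uint8)
def blobs(m,amin=8):
    n,l,st,ce=cv2.connectedComponentsWithStats(m)
    return [(ce[i].round(1),tuple(st[i])) for i in range(1,n) if st[i][4]>=amin]
E
python3 - <<'E'
from h import *
c=cam("top");p=cv2.imread('pics/top0.png')[:,:,::-1].copy();d=np.load('pics/top0.npy')
for nm,h0,h1,z in(("red",172,4,126),("orange",5,18,79),("blue",100,125,97),("green",45,80,86)):
    for ce,st in blobs(mask(p,h0,h1)):
        if 150<ce[0]<380 and 100<ce[1]<220: print(nm,ce,st,onz(c,*ce,z).round(1), 'depth z',onz(c,*ce,z)[2], 1594-d[int(ce[1]),int(ce[0])])
cv2.imwrite('pics/crop1.png',cv2.resize(p[120:210,165:375][:, :,::-1],None,fx=3.8,fy=3.8,interpolation=cv2.INTER_CUBIC))
ps=cv2.imread('pics/side0.png')[:,:,::-1];cs=cam("side")
for nm,h0,h1 in(("red",172,4),("orange",5,18),("blue",100,125),("green",45,80)):
    for ce,st in blobs(mask(ps,h0,h1)):
        if 210<ce[0]<330 and 140<ce[1]<250: print('side',nm,ce,st)
E
```

```text
red [267.7 218. ] (np.int32(263), np.int32(204), np.int32(10), np.int32(30), np.int32(217)) [344.7  -4.  126. ] depth z 126.0 34.02356
orange [329.1 155.9] (np.int32(325), np.int32(153), np.int32(10), np.int32(7), np.int32(31)) [ 536.1 -190.8   79. ] depth z 79.0 21.288208
orange [194.6 173.4] (np.int32(190), np.int32(169), np.int32(12), np.int32(11), np.int32(43)) [479.  219.5  79. ] depth z 79.0 117.43945
blue [318.  147.1] (np.int32(313), np.int32(142), np.int32(11), np.int32(11), np.int32(87)) [ 560.2 -154.8   97. ] depth z 97.0 62.78186
green [217.7 167.8] (np.int32(216), np.int32(166), np.int32(5), np.int32(4), np.int32(11)) [496.  148.4  86. ] depth z 86.0 75.31738
side red [232.8 218.2] (np.int32(221), np.int32(212), np.int32(25), np.int32(13), np.int32(163))
side orange [300.5 144.5] (np.int32(289), np.int32(138), np.int32(23), np.int32(15), np.int32(147))
side orange [213.2 147.9] (np.int32(210), np.int32(144), np.int32(7), np.int32(7), np.int32(13))
side orange [277.2 151.3] (np.int32(273), np.int32(149), np.int32(9), np.int32(6), np.int32(13))
side orange [232.9 164.5] (np.int32(229), np.int32(162), np.int32(9), np.int32(6), np.int32(33))
side orange [223.6 223.2] (np.int32(220), np.int32(219), np.int32(11), np.int32(7), np.int32(16))
side orange [306.2 225.2] (np.int32(305), np.int32(223), np.int32(3), np.int32(5), np.int32(9))
side orange [302.5 231.8] (np.int32(301), np.int32(230), np.int32(4), np.int32(4), np.int32(13))
side orange [317.8 230.6] (np.int32(316), np.int32(230), np.int32(4), np.int32(3), np.int32(8))
side orange [248.  247.7] (np.int32(240), np.int32(238), np.int32(16), np.int32(20), np.int32(49))
side blue [328.2 156.5] (np.int32(299), np.int32(137), np.int32(62), np.int32(51), np.int32(959))
side blue [305.5 205.1] (np.int32(301), np.int32(202), np.int32(10), np.int32(8), np.int32(57))
side green [287. 144.] (np.int32(285), np.int32(142), np.int32(6), np.int32(6), np.int32(8))
```

View pics/crop1.png

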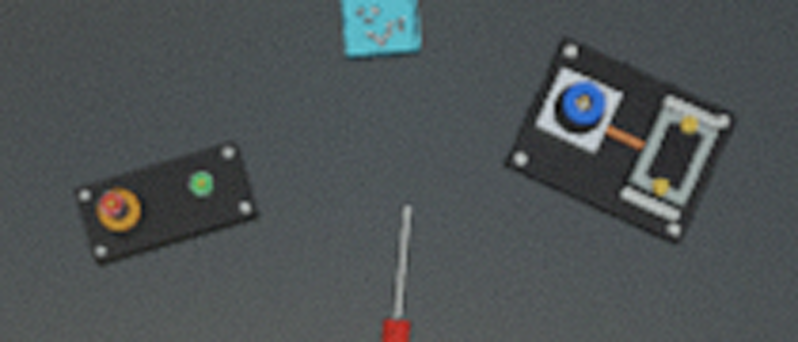

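The crop confirms it: the red cap in the orange collar at crop (120,209), i.e. top pixel (196.6,175), in the black block. The green dummy is at (218,168) and the blue collar is empty at (318,147). Now I go above the parking coupling, keeping the current yaw.

```bash
python3 -m handwheel '[[[0.6,-34.6,-33.5,0,0,0,0],[0.6,-34.6,-33.5,0,0,0,0],[0.6,-34.6,-33.5,0,0,0,0],[0.6,-34.6,-33.5,0,0,0,0],[0.6,-34.6,-33.5,0,0,0,0],[0.6,-34.6,-33.5,0,0,0,0],[0.6,-34.6,-33.5,0,0,0,0],[0.6,-34.6,-33.5,0,0,0,0]]]' 40
python3 -m handwheel '[[[0.6,-34.6,-33.5,0,0,0,0],[0.6,-34.6,-33.5,0,0,0,0],[0.6,0,0,0,0,0,0],[0.6,0,0,0,0,0,0]]]'
cat > look.py <<'E'
from h import *
import sys
def look(name):
    s=observe();p,d=vision.grab_frame("wrist");cv2.imwrite(f'pics/{name}.png',p[:,:,::-1]);np.save(f'pics/{name}.npy',d)
    return s,cam("wrist",s),p,d
E
python3 - <<'E'
from look import *
s,c,p,d=look('w1');print(s['t'],s['tcp_pos'],s['tool_rot'],s['grip_width'],s['ft_force'])
for nm,h0,h1,z in(("red",172,4,126),("orange",5,18,79),("green",45,80,86)):
    for ce,st in blobs(mask(p,h0,h1),60): print(nm,ce,st[:5],onz(c,*ce,z).round(1))
E
```

```text
t: 0.9
tcp_pos: [439.6, 302.1, 231.2]
tool_rot: [-0.0, 0.209, 0.978, -0.0]
ft_force: [0.8, -0.3, -0.2]
grip_width: 0.399
gripper_force: 0.0
t: 1.3
tcp_pos: [475.5, 213.4, 231.2]
tool_rot: [-0.0, 0.21, 0.978, -0.0]
ft_force: [0.9, 0.9, 0.2]
grip_width: 0.397
gripper_force: 0.0
1.3 [475.50632197 213.41639021 231.22992627] [-5.64989757e-05  2.10389285e-01  9.77617686e-01 -7.91932790e-05] 0.39712989939297066 [0.90806362 0.88923533 0.15963197]
red [ 64.4 144.3] (np.int32(38), np.int32(109), np.int32(54), np.int32(73), np.int32(1613)) [364.3  72.2 126. ]
red [464.4 212.5] (np.int32(433), np.int32(177), np.int32(50), np.int32(68), np.int32(1188)) [578.6 387.7 126. ]
red [260.1 189. ] (np.int32(253), np.int32(182), np.int32(15), np.int32(15), np.int32(118)) [475.4 216.4 126. ]
orange [ 52.7 120.8] (np.int32(37), np.int32(108), np.int32(35), np.int32(36), np.int32(98)) [329.9  43.2  79. ]
orange [259.5 173.4] (np.int32(244), np.int32(162), np.int32(32), np.int32(27), np.int32(457)) [470.9 218.3  79. ]
```

View pics/w1.png

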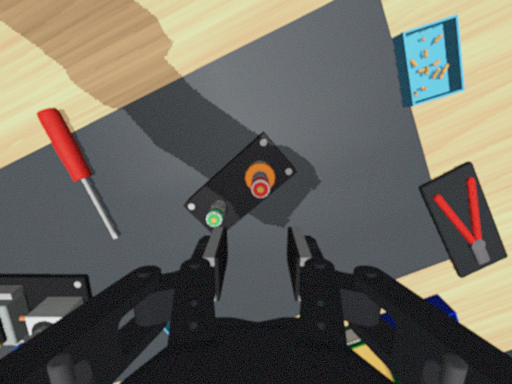

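The wrist view shows the red cap at about (260,189), inside the orange collar at (260,178), and the green dummy at (215,218) clear of the finger path. The measured axis is about (475.3,216.4). I lower to z≈145 and look again.

```bash
python3 -m handwheel '[[[0.6,0.6,1.4,42,0,0,0],[0.6,0.6,1.4,42,0,0,0],[0.6,0,0,0,0,0,0],[0.6,0,0,0,0,0,0]]]'
python3 - <<'E'
from look import *
s,c,p,d=look('w2');print(s['t'],s['tcp_pos'],s['ft_force'])
for nm,h0,h1,z in(("red",172,4,126),("orange",5,18,79)):
    for ce,st in blobs(mask(p,h0,h1),200): print(nm,ce,st[:5],onz(c,*ce,z).round(1))
u,v=proj(c,[475.3,216.4,126]).astype(int);print(u,v)
cv2.imwrite('pics/w2c.png',cv2.resize(p[v-90:v+90,u-100:u+100][:,:,::-1],None,fx=3,fy=3))
E
```

```text
t: 1.75
tcp_pos: [474.5, 218.9, 147.3]
tool_rot: [-0.001, 0.208, 0.978, -0.001]
ft_force: [-0.5, 0.1, 0.5]
grip_width: 0.4
gripper_force: 0.0
1.75 [474.47290196 218.87852052 147.28972497] [-0.47304497  0.05633822  0.48135676]
red [ 16. 169.] (np.int32(0), np.int32(120), np.int32(43), np.int32(83), np.int32(1761)) [380.1  98.6 126. ]
red [254.7 227.5] (np.int32(244), np.int32(218), np.int32(22), np.int32(21), np.int32(253)) [475.  216.7 126. ]
red [494.8 242.6] (np.int32(475), np.int32(220), np.int32(37), np.int32(53), np.int32(621)) [549.4 357.7 126. ]
orange [255.4 198.7] (np.int32(234), np.int32(184), np.int32(43), np.int32(36), np.int32(798)) [470.6 218.8  79. ]
254 228
```

View pics/w2c.png

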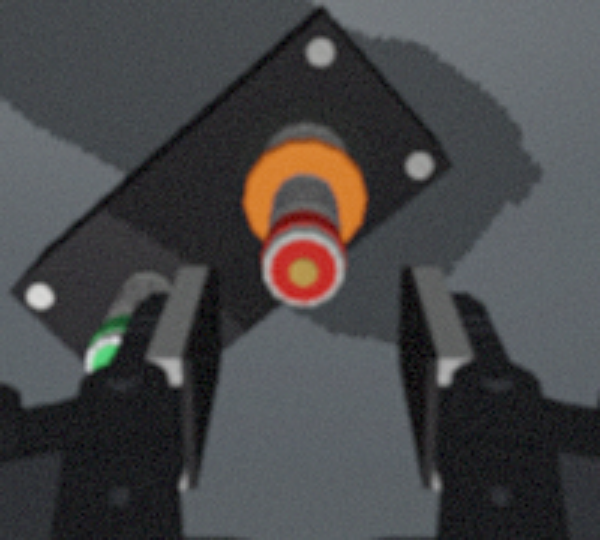

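Cap centre is at crop (303,271), image (255,228.3). The collar centre is at crop (305,200), image (255.7,204.7). The finger mid-line at crop x≈306 agrees. Next I compute the shift.

Run:
```python
from h import *
s=observe();c=cam("wrist",s)
for u,v,z in((255,228.3,126),(255.7,204.7,79)):
    P=onz(c,u,v,z);d=Rq(s['tool_rot']).T@(P-s['tcp_pos']);print(P.round(1),d.round(1))
f,cx,cy,o,M=c
print(proj(c,s['tcp_pos']),o)
```

```text
[476.8 216.5 126. ] [-2.4 -1.6 22.3]
[476.7 216.9  79. ] [-2.1 -1.3 69.3]
[257.42984527 240.26812201] [411.03514604 247.11537668 290.28143964]
```

```bash
python3 -m handwheel '[[[0.6,-2.2,-1.4,0,0,0,0],[0.6,0,0,30,0,0,0],[0.6,0,0,27,0,0,0],[0.72,0,0,0,0,0,0],[0.72,0,0,0,0,0,0],[0.72,0,0,0,0,0,0]]]' 40
python3 - <<'E'
from look import *
s,c,p,d=look('w3');print(s['t'],s['tcp_pos'],s['moment'])
cv2.imwrite('pics/w3c.png',p[90:330,120:400][:,:,::-1].repeat(2,0).repeat(2,1))
E
```

```text
t: 2.4
tcp_pos: [477.5, 215.9, 92.0]
tool_rot: [0.001, 0.209, 0.978, 0.001]
ft_force: [0.3, 0.0, 0.4]
grip_width: 0.283
gripper_force: 0.0
2.4 [477.49749176 215.85067998  92.00971265] [-0.0237565  -0.01579822 -0.03712221]
```

View pics/w3c.png

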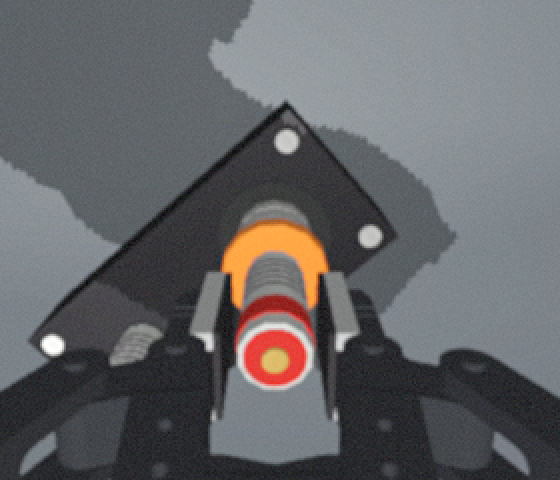

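The barrel is centred between the pads (pads at crop x 225 and 325, cap at 275), with the orange collar below. Now I feel down to the collar.

```bash
python3 -m handwheel '[[[0.72,0,0,5,0,0,0],[0.72,0,0,4,0,0,0],[0.72,0,0,0,0,0,0]]]'
python3 -m handwheel '[[[0.72,0,0,2,0,0,0],[0.72,0,0,2,0,0,0],[0.72,0,0,0,0,0,0]]]'
```

```text
t: 2.75
tcp_pos: [476.4, 215.4, 81.0]
tool_rot: [-0.0, 0.209, 0.978, -0.0]
ft_force: [0.2, -0.1, -0.2]
grip_width: 0.28
gripper_force: 0.0
t: 3.05
tcp_pos: [476.7, 215.5, 77.1]
tool_rot: [-0.0, 0.209, 0.978, -0.0]
ft_force: [-0.9, -0.5, 2.7]
grip_width: 0.277
gripper_force: 1.2
```

```bash
python3 -m handwheel '[[[0.72,0,0,2,0,0,0],[0.72,0,0,1,0,0,0],[0.72,0,0,0,0,0,0]]]'
python3 -m handwheel '[[[0.72,0,0,2,0,0,0],[0.72,0,0,1,0,0,0],[0.72,0,0,0,0,0,0]]]'
```

```text
t: 3.35
tcp_pos: [476.7, 215.5, 74.3]
tool_rot: [0.0, 0.209, 0.978, 0.0]
ft_force: [-1.2, 0.6, 5.0]
grip_width: 0.282
gripper_force: 2.6
t: 3.65
tcp_pos: [476.7, 215.5, 71.5]
tool_rot: [0.0, 0.209, 0.978, 0.0]
ft_force: [-0.8, -0.2, 8.3]
grip_width: 0.279
gripper_force: 3.8
```

```bash
python3 -m handwheel '[[[0.72,0,0,2,0,0,0],[0.72,0,0,1,0,0,0],[0.72,0,0,0,0,0,0]]]'
python3 -m handwheel '[[[0.72,0,0,1,0,0,0],[0.72,0,0,1,0,0,0],[0.72,0,0,0,0,0,0]]]'
```

```text
t: 3.95
tcp_pos: [476.7, 215.5, 68.6]
tool_rot: [0.0, 0.209, 0.978, 0.0]
ft_force: [-1.1, -1.5, 10.5]
grip_width: 0.28
gripper_force: 4.9
t: 4.25
tcp_pos: [476.7, 215.5, 66.8]
tool_rot: [0.0, 0.209, 0.978, 0.0]
ft_force: [-1.4, -0.6, 12.9]
grip_width: 0.278
gripper_force: 6.4
```

```bash
python3 -m handwheel '[[[0.76,0,0,0,0,0,0],[0.85,0,0,0,0,0,0],[0.9,0,0,0,0,0,0],[0.9,0,0,0,0,0,0]]]' 40
```

```text
t: 4.65
tcp_pos: [477.1, 215.7, 67.0]
tool_rot: [0.001, 0.209, 0.978, 0.0]
ft_force: [-1.9, -1.3, 13.5]
grip_width: 0.2
gripper_force: 40.0
```

```bash
python3 -m handwheel '[[[0.9,0,0,-10,0,0,0],[0.9,0,0,0,0,0,0]]]'
```

```text
t: 4.85
tcp_pos: [477.1, 215.8, 77.0]
tool_rot: [0.001, 0.209, 0.978, 0.001]
ft_force: [0.4, 0.6, -1.0]
grip_width: 0.2
gripper_force: 39.5
```

```bash
python3 -m handwheel '[[[0.9,0,0,-2,0,0,0],[0.9,0,0,0,0,0,0]]]'
```

```text
t: 5.05
tcp_pos: [476.9, 215.8, 78.1]
tool_rot: [0.0, 0.209, 0.978, 0.0]
ft_force: [1.3, 1.1, -1.9]
grip_width: 0.196
gripper_force: 39.0
```

```bash
python3 -m handwheel '[[[0.9,0,0,-1,0,0,0],[0.9,0,0,0,0,0,0]]]';python3 -m handwheel '[[[0.9,0,0,-1,0,0,0],[0.9,0,0,0,0,0,0]]]'
```

```text
t: 5.25
tcp_pos: [476.9, 215.8, 79.1]
tool_rot: [0.0, 0.209, 0.978, 0.0]
ft_force: [2.3, 2.2, -3.7]
grip_width: 0.201
gripper_force: 39.0
t: 5.45
tcp_pos: [476.8, 215.7, 80.2]
tool_rot: [0.0, 0.209, 0.978, 0.0]
ft_force: [3.0, 3.0, -5.6]
grip_width: 0.199
gripper_force: 39.1
```

```bash
python3 -m handwheel '[[[0.9,0,0,-0.7,0,0,0],[0.9,0,0,0,0,0,0]]]'
```

```text
t: 5.65
tcp_pos: [476.7, 215.7, 81.0]
tool_rot: [0.0, 0.209, 0.978, 0.0]
ft_force: [3.4, 2.6, -5.0]
grip_width: 0.197
gripper_force: 39.1
```

```bash
python3 -m handwheel '[[[0.9,0,0,-1,0,0,0],[0.9,0,0,0,0,0,0]]]'
```

```text
t: 5.85
tcp_pos: [476.8, 215.7, 82.1]
tool_rot: [0.0, 0.209, 0.978, 0.0]
ft_force: [2.4, 3.4, -6.0]
grip_width: 0.198
gripper_force: 39.2
```

```bash
python3 -m handwheel '[[[0.9,0,0,-1.5,0,0,0],[0.9,0,0,0,0,0,0]]]'; python3 -m handwheel '[[[0.9,0,0,-2,0,0,0],[0.9,0,0,0,0,0,0]]]'
```

```text
t: 6.05
tcp_pos: [476.7, 215.6, 83.7]
tool_rot: [0.0, 0.209, 0.978, 0.0]
ft_force: [3.6, 2.6, -6.2]
grip_width: 0.199
gripper_force: 39.2
t: 6.25
tcp_pos: [476.5, 215.2, 85.9]
tool_rot: [-0.0, 0.209, 0.978, -0.0]
ft_force: [1.3, 1.5, 1.1]
grip_width: 0.197
gripper_force: 39.8
```

It came free (the drag fell away). Lift straight up.

```bash
python3 -m handwheel '[[[0.9,0,0,-5,0,0,0],[0.9,0,0,-10,0,0,0],[0.9,0,0,-20,0,0,0],[0.9,0,0,-30,0,0,0],[0.9,0,0,-35,0,0,0],[0.9,0,0,0,0,0,0],[0.9,0,0,0,0,0,0]]]'
python3 - <<'E'
from look import *
s,c,p,d=look('w4');print(s['t'],s['tcp_pos'],s['ft_force'])
cv2.imwrite('pics/w4c.png',p[90:330,120:400][:,:,::-1].repeat(2,0).repeat(2,1))
T=Rq(s['tool_rot']);print((T.T@(np.array([560,-156,s['tcp_pos'][2]])-s['tcp_pos'])).round(1))
E
```

```text
t: 6.95
tcp_pos: [476.1, 214.9, 186.5]
tool_rot: [0.0, 0.209, 0.978, 0.0]
ft_force: [-0.5, -0.6, -1.5]
grip_width: 0.193
gripper_force: 39.6
6.95 [476.12028788 214.89568921 186.45498424] [-0.5096345  -0.57144462 -1.47655594]
[-228.2 -304.2    0. ]
```

View pics/w4c.png

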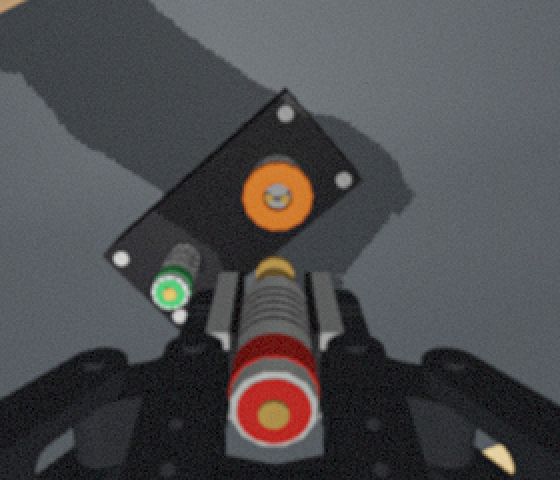

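The leak is held upright, with the nose at crop (275,262). The emptied orange collar is at crop (278,197), and I use it as a hand-eye reference. Next I carry the leak over the blue collar, 18 mm higher so that the geometry is the same.

```bash
python3 -m handwheel '[[[0.9,-28.5,-38,-2.3,0,0,0],[0.9,-28.5,-38,-2.3,0,0,0],[0.9,-28.5,-38,-2.3,0,0,0],[0.9,-28.5,-38,-2.3,0,0,0],[0.9,-28.5,-38,-2.2,0,0,0],[0.9,-28.5,-38,-2.2,0,0,0],[0.9,-28.5,-38,-2.2,0,0,0],[0.9,-28.5,-38,-2.2,0,0,0]]]'
python3 -m handwheel '[[[0.9,0,0,0,0,0,0],[0.9,0,0,0,0,0,0],[0.9,0,0,0,0,0,0]]]'
python3 - <<'E'
from look import *
s,c,p,d=look('w5');print(s['t'],s['tcp_pos'],s['tool_rot'])
p4=cv2.imread('pics/w4.png')[:,:,::-1].copy()
def circ(m):
    # largest blob, hole filled
    cs,_=cv2.findContours(m,cv2.RETR_EXTERNAL,cv2.CHAIN_APPROX_NONE)
    return cs
for nm,im,h in(("orange",p4,(5,18)),("blue",p,(100,125))):
    for k in circ(mask(im,*h)):
        if cv2.contourArea(k)>500:
            e=cv2.fitEllipse(k);print(nm,np.round(e[0],2),np.round(e[1],1),cv2.contourArea(k))
print(onz(c,256.8,191.8,97))
cv2.imwrite('pics/w5c.png',p[90:330,120:400][:,:,::-1].repeat(2,0).repeat(2,1))
E
```

```text
t: 7.8
tcp_pos: [559.4, -156.9, 202.0]
tool_rot: [-0.002, 0.209, 0.978, -0.0]
ft_force: [0.1, 0.4, -1.6]
grip_width: 0.197
gripper_force: 39.6
t: 8.1
tcp_pos: [559.6, -153.9, 202.3]
tool_rot: [-0.001, 0.208, 0.978, 0.0]
ft_force: [-1.0, 0.7, -2.0]
grip_width: 0.199
gripper_force: 39.6
8.1 [ 559.6122669  -153.89233707  202.31205674] [-1.40689369e-03  2.08384554e-01  9.78045927e-01  2.51394817e-04]
orange [258.38 187.86] [34.5 36. ] 974.5
blue [462.1  299.63] [112.3 133.2] 4243.0
blue [256.61 192.59] [33.6 34.7] 908.0
[ 560.49064608 -154.74509792   97.        ]
```

View pics/w5c.png

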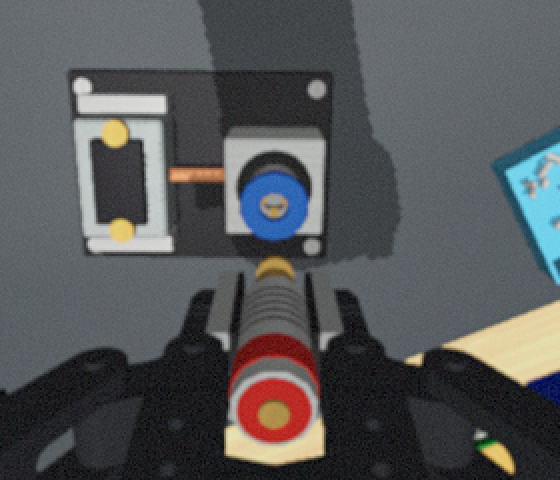

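Run:
```python
from h import *
s=observe();print(s['tcp_pos'],s['tool_rot'],s['ft_force'])
q4=dict(tcp_pos=np.array([476.12,214.896,186.455]),tool_rot=s['tool_rot']*0+np.array([0,.209,.97792,0]))
s5=dict(tcp_pos=np.array([559.61,-153.89,202.31]),tool_rot=np.array([-1.4e-3,.20838,.97805,.00025]))
for tag,S,uv,z in(("orange",q4,(258.38,187.86),79),("blue",s5,(256.61,192.59),97)):
    P=onz(cam("wrist",S),*uv,z);print(tag,P.round(2),(Rq(S['tool_rot']).T@(P-S['tcp_pos'])).round(2))
```

```text
[ 559.88407432 -153.52647296  202.6040111 ] [-1.10095340e-03  2.07928576e-01  9.78143363e-01  2.37820283e-04] [ 0.59713641  0.42572945 -1.54002633]
orange [474.88 216.65  79.  ] [  1.84   1.1  107.46]
blue [ 561.13 -155.23   97.  ] [ -2.23  -0.59 105.3 ]
```

```bash
python3 -m handwheel '[[[0.9,-4.3,-1.1,0,0,0,0],[0.9,0,0,30,0,0,0],[0.9,0,0,30,0,0,0],[0.9,0,0,9,0,0,0],[0.9,0,0,0,0,0,0],[0.9,0,0,0,0,0,0],[0.9,0,0,0,0,0,0],[0.9,0,0,0,0,0,0]]]'
python3 - <<'E'
from look import *
s,c,p,d=look('w6');print(s['t'],s['tcp_pos'],s['tool_rot'])
for k in cv2.findContours(mask(p,100,125),cv2.RETR_EXTERNAL,cv2.CHAIN_APPROX_NONE)[0]:
    if cv2.contourArea(k)>500: print(np.round(cv2.fitEllipse(k)[:2],1))
cv2.imwrite('pics/w6c.png',cv2.resize(p[150:290,180:340],None,fx=4,fy=4)[:,:,::-1])
E
```

```text
t: 8.95
tcp_pos: [564.7, -158.0, 135.7]
tool_rot: [0.001, 0.209, 0.978, 0.0]
ft_force: [0.4, -0.8, -2.3]
grip_width: 0.199
gripper_force: 39.6
8.95 [ 564.66209519 -157.95763002  135.68373197] [9.85084555e-04 2.08829334e-01 9.77951603e-01 1.55559484e-05]
[[474.5 301.9]
 [ 36.4 102.1]]
[[258.9 208.5]
 [ 42.3  44. ]]
```

View pics/w6c.png

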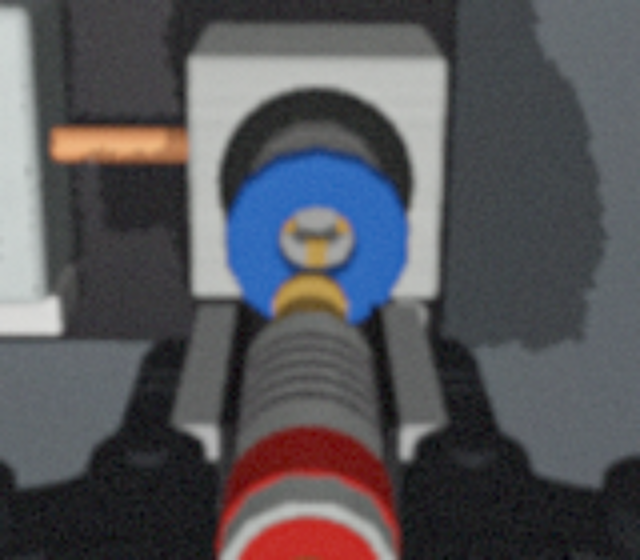

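```bash
python3 -m handwheel '[[[0.9,0,0,0,0,0,0],[0.9,0,0,0,0,0,0],[0.9,0,0,0,0,0,0]]]' | sed -n 2,3p
python3 - <<'E'
from look import *
for i in range(3):
    s,c,p,d=look('w7');print(s['tcp_pos'].round(2),s['tool_rot'].round(4))
    B=mask(p[:290],100,125)
    for k in cv2.findContours(B,cv2.RETR_EXTERNAL,cv2.CHAIN_APPROX_NONE)[0]:
        if cv2.contourArea(k)>500 and k[:,0,0].mean()<330:
            x,y,w,h=cv2.boundingRect(k);u,v=x+(w-1)/2,y+(w-1)/2;P=onz(c,u,v,97)
            print((u,v,w,h),P.round(1),(Rq(s['tool_rot']).T@(P-s['tcp_pos'])).round(2))
    Y=mask(p[:290],15,30,90,70);
    for ce,st in blobs(Y,40):
        if 230<ce[0]<290: print('brass',ce,st[:4])
    for ce,st in blobs(mask(p,172,4),300):
        if 230<ce[0]<290: print('red',ce,st[:4])
print(proj(c,s['tcp_pos']+[0,0,-24.5]),proj(c,s['tcp_pos']+[0,0,51.5]))
E
```

```text
tcp_pos: [564.1, -157.9, 134.6]
tool_rot: [0.0, 0.209, 0.978, -0.0]
[ 564.07 -157.9   134.63] [ 1.000e-04  2.089e-01  9.779e-01 -0.000e+00]
(259.0, 210.0, 45, 45) [ 560.2 -154.9   97. ] [ 4.81  1.17 37.63]
brass [257.5 221.6] (np.int32(249), np.int32(211), np.int32(17), np.int32(19))
red [256.8 267.6] (np.int32(233), np.int32(257), np.int32(48), np.int32(32))
red [256.6 294.4] (np.int32(239), np.int32(279), np.int32(37), np.int32(33))
[ 564.05 -157.92  134.57] [1.000e-04 2.089e-01 9.779e-01 0.000e+00]
(259.0, 210.0, 45, 45) [ 560.1 -154.9   97. ] [ 4.83  1.17 37.57]
brass [257.5 221.5] (np.int32(249), np.int32(211), np.int32(17), np.int32(18))
red [256.8 267.5] (np.int32(233), np.int32(257), np.int32(48), np.int32(32))
red [256.6 294.3] (np.int32(239), np.int32(279), np.int32(37), np.int32(32))
[ 564.04 -157.86  134.53] [0.     0.2088 0.9779 0.    ]
(259.0, 210.0, 45, 45) [ 560.1 -154.8   97. ] [ 4.84  1.17 37.53]
brass [257.6 221.5] (np.int32(249), np.int32(211), np.int32(17), np.int32(19))
red [256.7 267.6] (np.int32(233), np.int32(257), np.int32(48), np.int32(32))
red [256.6 294.4] (np.int32(239), np.int32(279), np.int32(37), np.int32(33))
[257.36127364 223.62338414] [257.66274385 299.24964512]
```

Settled: the collar lies at +4.8 (x) and +1.2 (y) from the TCP, and the leak axis sits about 1 mm at +x of the TCP. The shift is (3.8, 1.1). Then I feel down.

```bash
python3 -m handwheel '[[[0.9,3.8,1.1,0,0,0,0],[0.9,0,0,0,0,0,0],[0.9,0,0,0,0,0,0],[0.9,0,0,0,0,0,0],[0.9,0,0,0,0,0,0],[0.9,0,0,0,0,0,0]]]' | sed -n 1,4p
python3 - <<'E'
from look import *
s,c,p,d=look('w8');print(s['tcp_pos'].round(2),s['tool_rot'].round(4))
for k in cv2.findContours(mask(p[:290],100,125),cv2.RETR_EXTERNAL,cv2.CHAIN_APPROX_NONE)[0]:
    if cv2.contourArea(k)>500 and k[:,0,0].mean()<330:
        x,y,w,h=cv2.boundingRect(k);P=onz(c,x+(w-1)/2,y+(w-1)/2,97);print((x,y,w,h),P.round(1),(Rq(s['tool_rot']).T@(P-s['tcp_pos'])).round(2))
E
```

```text
t: 10.05
tcp_pos: [561.0, -155.4, 134.5]
tool_rot: [0.0, 0.209, 0.978, -0.0]
ft_force: [0.6, -1.3, -1.6]
[ 561.03 -155.35  134.48] [ 0.      0.2089  0.9779 -0.    ]
(235, 193, 45, 42) [ 559.9 -155.1   97. ] [ 1.11 -0.24 37.48]
```

As intended. Descend with force checks.

```bash
python3 -m handwheel '[[[0.9,0,0,10,0,0,0],[0.9,0,0,5,0,0,0],[0.9,0,0,0,0,0,0],[0.9,0,0,0,0,0,0]]]' | sed -n 1,4p
python3 -m handwheel '[[[0.9,0,0,3,0,0,0],[0.9,0,0,0,0,0,0]]]' | sed -n 1,4p
```

```text
t: 10.5
tcp_pos: [560.8, -155.3, 119.1]
tool_rot: [-0.0, 0.209, 0.978, -0.0]
ft_force: [1.0, 0.6, -1.7]
t: 10.7
tcp_pos: [561.2, -155.4, 116.4]
tool_rot: [0.0, 0.209, 0.978, -0.0]
ft_force: [1.0, 0.2, -1.7]
```

```bash
python3 -m handwheel '[[[0.9,0,0,3,0,0,0],[0.9,0,0,0,0,0,0]]]' | sed -n 1,4p
python3 -m handwheel '[[[0.9,0,0,3,0,0,0],[0.9,0,0,0,0,0,0]]]' | sed -n 1,4p
```

```text
t: 10.9
tcp_pos: [561.6, -155.5, 113.6]
tool_rot: [0.001, 0.209, 0.978, -0.0]
ft_force: [2.6, -1.3, 1.4]
t: 11.1
tcp_pos: [562.1, -155.5, 110.4]
tool_rot: [0.001, 0.209, 0.978, 0.0]
ft_force: [5.4, -1.0, -2.9]
```

```bash
python3 -m handwheel '[[[0.9,-1.4,0.6,0,0,0,0],[0.9,0,0,0,0,0,0],[0.9,0,0,0,0,0,0]]]' | sed -n 1,4p
```

```text
t: 11.4
tcp_pos: [562.5, -155.4, 110.4]
tool_rot: [-0.0, 0.209, 0.978, -0.0]
ft_force: [3.3, -2.1, -3.0]
```

```bash
python3 -m handwheel '[[[0.9,-1.0,-0.1,0,0,0,0],[0.9,0,0,2,0,0,0],[0.9,0,0,0,0,0,0]]]' | sed -n 1,4p
python3 -m handwheel '[[[0.9,0,0,2,0,0,0],[0.9,0,0,0,0,0,0]]]' | sed -n 1,4p
```

```text
t: 11.7
tcp_pos: [562.8, -155.6, 108.2]
tool_rot: [-0.001, 0.209, 0.978, 0.0]
ft_force: [0.6, -0.6, -1.7]
t: 11.9
tcp_pos: [563.0, -155.7, 106.2]
tool_rot: [-0.0, 0.209, 0.978, 0.0]
ft_force: [0.0, -0.1, -1.5]
```

```bash
python3 -m handwheel '[[[0.9,0,0,3,0,0,0],[0.9,0,0,0,0,0,0]]]' | sed -n 1,4p
python3 -m handwheel '[[[0.9,0,0,3,0,0,0],[0.9,0,0,0,0,0,0]]]' | sed -n 1,4p
```

```text
t: 12.1
tcp_pos: [563.5, -155.9, 103.3]
tool_rot: [0.0, 0.209, 0.978, -0.0]
ft_force: [0.1, -0.9, -0.4]
t: 12.3
tcp_pos: [563.6, -155.9, 100.5]
tool_rot: [0.0, 0.209, 0.978, -0.0]
ft_force: [0.0, 0.1, 4.1]
```

```bash
python3 -m handwheel '[[[0.9,0,0,3,0,0,0],[0.9,0,0,0,0,0,0]]]' | sed -n 1,4p
python3 -m handwheel '[[[0.9,0,0,2,0,0,0],[0.9,0,0,0,0,0,0]]]' | sed -n 1,4p
```

```text
t: 12.5
tcp_pos: [563.7, -156.0, 97.7]
tool_rot: [0.0, 0.209, 0.978, -0.0]
ft_force: [-0.6, -0.7, 6.0]
t: 12.7
tcp_pos: [563.6, -156.0, 95.8]
tool_rot: [0.0, 0.209, 0.978, -0.0]
ft_force: [-0.4, -0.8, -0.7]
```

```bash
python3 -m handwheel '[[[0.9,0,0,2,0,0,0],[0.9,0,0,0,0,0,0]]]' | sed -n 1,4p
python3 -m handwheel '[[[0.9,0,0,2,0,0,0],[0.9,0,0,0,0,0,0]]]' | sed -n 1,4p
```

```text
t: 12.9
tcp_pos: [563.6, -156.0, 93.4]
tool_rot: [0.0, 0.209, 0.978, -0.0]
ft_force: [0.9, -0.5, 3.6]
t: 13.1
tcp_pos: [563.6, -155.9, 91.5]
tool_rot: [0.0, 0.209, 0.978, -0.0]
ft_force: [-0.2, -0.1, 5.5]
```

```bash
python3 -m handwheel '[[[0.9,0,0,2,0,0,0],[0.9,0,0,1.5,0,0,0],[0.9,0,0,0,0,0,0]]]' | sed -n 1,4p
python3 -m handwheel '[[[0.9,0,0,2,0,0,0],[0.9,0,0,0,0,0,0]]]' | sed -n 1,4p
```

```text
t: 13.4
tcp_pos: [563.6, -155.9, 88.2]
tool_rot: [0.0, 0.209, 0.978, -0.0]
ft_force: [-0.6, -1.1, 8.0]
t: 13.6
tcp_pos: [563.7, -156.0, 86.4]
tool_rot: [0.0, 0.209, 0.978, -0.0]
ft_force: [-0.7, -0.7, 10.6]
```

```bash
python3 -m handwheel '[[[0.9,0,0,1.3,0,0,0],[0.9,0,0,0,0,0,0],[0.9,0,0,0,0,0,0]]]' | sed -n 1,4p
```

```text
t: 13.9
tcp_pos: [563.7, -156.0, 85.5]
tool_rot: [0.0, 0.209, 0.978, -0.0]
ft_force: [-1.3, -0.1, 12.2]
```

```bash
python3 -m handwheel '[[[0.72,0,0,0,0,0,0],[0.72,0,0,0,0,0,0],[0.72,0,0,0,0,0,0],[0.72,0,0,-5,0,0,0],[0.72,0,0,-6,0,0,0],[0.72,0,0,-7,0,0,0],[0.72,0,0,0,0,0,0],[0.72,0,0,0,0,0,0]]]'
python3 - <<'E'
from look import *
s,c,p,d=look('w9');print(s['t'],s['tcp_pos'],s['ft_force'])
cv2.imwrite('pics/w9c.png',cv2.resize(p[150:310,170:340],None,fx=3.5,fy=3.5)[:,:,::-1])
E
```

```text
t: 14.7
tcp_pos: [563.2, -155.8, 102.5]
tool_rot: [-0.0, 0.209, 0.978, 0.0]
ft_force: [-0.4, -0.2, 0.1]
grip_width: 0.28
gripper_force: 0.0
14.7 [ 563.16512984 -155.75423596  102.54646429] [-0.35089951 -0.21596925  0.08043126]
```

View pics/w9c.png

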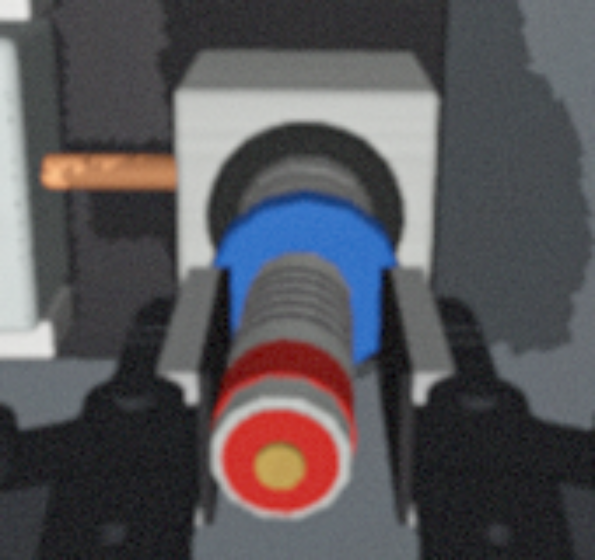

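The blue collar is up and the barrel is close above it at crop (300,260). The cap is at crop (281,460), leaning slightly. I check the cap height by depth; home is 144.

Run:
```python
from h import *
d=np.load('pics/w9.npy');s=observe();c=cam('wrist',s);f,cx,cy,o,M=c
for u,v in((250,281),(250,272),(256,220),(262,206),(280,225),(310,190)):
    z=np.median(d[v-1:v+2,u-1:u+2]);P=o+M@np.array([(u-cx)/f*z,(v-cy)/f*z,z]);print(u,v,P.round(1))
```

```text
250 281 [ 560.7 -158.2  143.5]
250 272 [ 557.5 -156.7  142.3]
256 220 [ 553.9 -152.5   95.4]
262 206 [ 548.4 -146.1   92.4]
280 225 [ 562.7 -140.8   95.3]
310 190 [ 5.821e+02 -1.101e+02  4.000e-01]
```

```bash
python3 -m handwheel '[[[0.9,0,0,0,0,0,0],[0.9,0,0,0,0,0,0],[0.9,0,0,0,0,0,0]]]' 40 
python3 -m handwheel '[[[0.9,0,0,2,0,0,0],[0.9,0,0,2,0,0,0],[0.9,0,0,0,0,0,0]]]' | sed -n 1,4p
python3 -m handwheel '[[[0.9,0,0,2,0,0,0],[0.9,0,0,0,0,0,0],[0.9,0,0,0,0,0,0]]]' | sed -n 1,4p
```

```text
t: 15.05
tcp_pos: [563.2, -155.8, 102.4]
tool_rot: [-0.0, 0.209, 0.978, -0.0]
ft_force: [-0.4, 0.3, 0.2]
grip_width: 0.202
gripper_force: 38.9
t: 15.35
tcp_pos: [563.4, -155.9, 98.7]
tool_rot: [-0.0, 0.209, 0.978, -0.0]
ft_force: [-1.5, -0.1, 5.9]
t: 15.65
tcp_pos: [563.4, -155.9, 97.2]
tool_rot: [0.0, 0.209, 0.978, -0.0]
ft_force: [-3.0, -0.8, 9.7]
```

Rubber stiffness right from the start, so it is fully home. Now the tug.

```bash
python3 -m handwheel '[[[0.9,0,0,-3,0,0,0],[0.9,0,0,-3,0,0,0],[0.9,0,0,-1.5,0,0,0],[0.9,0,0,0,0,0,0]]]' | sed -n 1,4p
python3 -m handwheel '[[[0.9,0,0,-1.5,0,0,0],[0.9,0,0,0,0,0,0]]]' | sed -n 1,4p
```

```text
t: 16.05
tcp_pos: [563.5, -155.8, 104.1]
tool_rot: [0.0, 0.209, 0.978, 0.0]
ft_force: [-0.8, -0.9, -1.7]
t: 16.25
tcp_pos: [563.4, -155.8, 105.6]
tool_rot: [-0.0, 0.209, 0.978, 0.0]
ft_force: [-0.9, 1.1, -2.0]
```

```bash
python3 -m handwheel '[[[0.9,0,0,-1,0,0,0],[0.9,0,0,0,0,0,0],[0.9,0,0,0,0,0,0]]]' | sed -n 1,4p
python3 -m handwheel '[[[0.9,0,0,-1,0,0,0],[0.9,0,0,0,0,0,0],[0.9,0,0,0,0,0,0]]]' | sed -n 1,4p
```

```text
t: 16.55
tcp_pos: [563.3, -155.7, 106.5]
tool_rot: [-0.0, 0.209, 0.978, 0.0]
ft_force: [-0.3, 0.4, -2.7]
t: 16.85
tcp_pos: [563.3, -155.8, 107.6]
tool_rot: [-0.0, 0.209, 0.978, 0.0]
ft_force: [0.7, 1.1, -5.6]
```

```bash
python3 -m handwheel '[[[0.9,0,0,-0.5,0,0,0],[0.9,0,0,0,0,0,0],[0.9,0,0,0,0,0,0]]]' | sed -n 1,4p
```

```text
t: 17.15
tcp_pos: [563.3, -155.8, 108.1]
tool_rot: [-0.0, 0.209, 0.978, -0.0]
ft_force: [0.5, -0.2, -6.8]
```

It hangs on the claws at about 5 N with the force still rising, so it is locked. I ease back to neutral, open and withdraw upward.

```bash
python3 -m handwheel '[[[0.9,0,0,-0,0,0,0],[0.9,0,0,3,0,0,0],[0.9,0,0,2,0,0,0],[0.9,0,0,0,0,0,0],[0.65,0,0,0,0,0,0],[0.65,0,0,0,0,0,0],[0.65,0,0,0,0,0,0]]]'
python3 -m handwheel '[[[0.65,0,0,-10,0,0,0],[0.65,0,0,-30,0,0,0],[0.65,0,0,-40,0,0,0],[0.65,0,0,-20,0,0,0],[0.65,0,0,0,0,0,0],[0.65,0,0,0,0,0,0],[0.65,0,0,0,0,0,0],[0.65,0,0,0,0,0,0]]]'
python3 - <<'E'
from look import *
s,c,p,d=look('w10');f,cx,cy,o,M=c
for ce,st in blobs(mask(p,172,4),60):
    if 200<ce[0]<320:
        u,v=ce.astype(int);z=np.median(d[v-1:v+2,u-1:u+2]);print(ce,st[:5],(o+M@np.array([(u-cx)/f*z,(v-cy)/f*z,z])).round(1))
cv2.imwrite('pics/w10c.png',cv2.resize(p[110:290,160:360],None,fx=3,fy=3)[:,:,::-1])
E
```

```text
t: 17.85
tcp_pos: [563.7, -156.0, 103.5]
tool_rot: [0.0, 0.209, 0.978, -0.0]
ft_force: [0.6, -0.2, 0.0]
grip_width: 0.349
gripper_force: 0.0
t: 18.65
tcp_pos: [562.9, -155.7, 202.2]
tool_rot: [-0.001, 0.209, 0.978, -0.0]
ft_force: [0.4, -0.3, -0.3]
grip_width: 0.351
gripper_force: 0.0
[253.6 204.9] (np.int32(245), np.int32(197), np.int32(18), np.int32(17), np.int32(173)) [ 559.4 -157.8  143.8]
```

View pics/w10c.png

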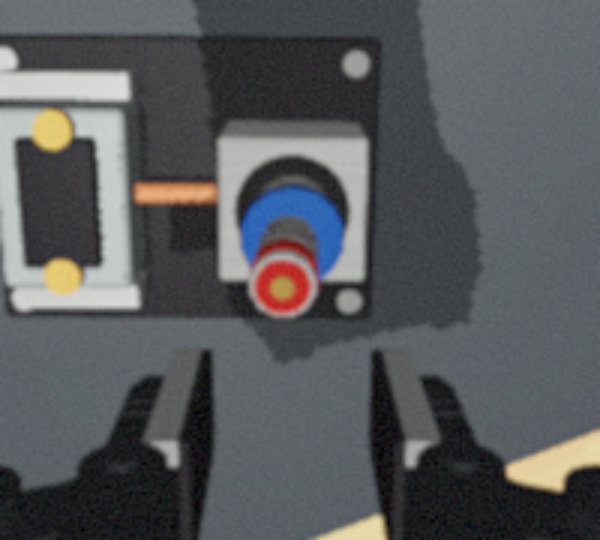

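The cartridge stands in the blue collar, cap at crop (282,287), height 143.8 (144 expected), and the gripper is clear. Hand in.

```bash
python3 -c "
from bench import r
print(r.hand_in())"
```

```text
the job is handed in; nothing more can be done
None
```

The red-banded cartridge is in the blue test coupling: pushed home, tugged with about 5 N and held by the claws. It is released with the gripper clear, and I handed the job in after about 19 s of the 58 s (no verdict came back).

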